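Clamp a battery unit in its service cradle

ROBOT

A 6-joint arm with a two-finger parallel gripper is mounted at the origin on the work surface. World frame = base frame: x ahead of the robot, y to its left, z up, the work surface at z = 0. Lengths are in m, angles in rad, forces in N, time in s.
With the tool pointing down it reaches from about 0.35 to 1 m from the base axis. Payload 7.1 kg.
Tool frame: the origin (TCP) lies between the finger pads; the fingertips stand 22 mm ahead of it and the grasp point (between the pads) lies 3 mm ahead of it; x points along the fingers, y is the direction in which the jaws open and shut, and the axes are right-handed (so a half turn about x gives the same grasp; the last joint's range is limited). The gripper opens to 85 mm and grips with 20 to 120 N. Pads are 22 mm wide; open, the fingers measure 114 mm over their backs; the gripper's body (76 mm by 85 mm) begins 54 mm behind the grasp point. The pads swing forward as they close: fully open they stand 13 mm farther back than shut.
Start: joints at [1.305, 0.423, 1.63, -0, 1.089, -0.019], TCP at [0.153, 0.606, 0.253] pointing down, gripper open.
Joint ranges: [-3, 3], [-0.9, 2.11], [0.09, 2.58], [-1.31, 4.45], [0.11, 2.69], [-2.54, 2.54]. Speed limits (rad/s): [2.39, 2.39, 3.01, 3.14, 3.14, 3.14].

INTERFACE

Orientations are given as a rotation vector (axis times angle).
In Python, from rig import manip gives the robot as it stands. The module is installed in compiled form; this text tells all that it offers. Calls block until the motion is done:
- manip.move_to(position, orientation): joint-space move of the TCP to a pose.
- manip.servo_line(position, orientation=None, rate=0.15): straight line of the TCP; orientation=None keeps the orientation; rate is the mean speed in m/s.
- manip.set_joints(angles): joint-space move.
- manip.command_gripper(opening, f_grip=None): finger opening in m; f_grip is the grip in N (None keeps the last); returns when the fingers have stopped.
- manip.hold(seconds).
- manip.solve_ik(position, orientation): joint angles nearest the present ones, or None.
- manip.camera(name): name is "scene" or "top" or "wrist"; returns a dict with "image" (400x640x3 uint8, red, green, blue), "fx", "fy", "cx", "cy" (pixels), "k1" (the pictures are not rectified: a ray, as slopes to the right and down, at radius r is drawn at 1 + k1 r^2 times it, then the intrinsics apply), "cam_to_world" (4x4, takes a point from camera to world coordinates); the wrist camera has in their place "mount" (4x4, takes a point from camera to tool coordinates, whose origin is the TCP and whose axes are the tool frame's). Camera axes: x right, y down, z forward; pixel columns grow to the right and rows downward; lengths in m; the calibration is good to about 2 mm. A picture is of the moment at which its call begins: read the wrist's pose just before it. There is no depth.
A pose or a line that the arm cannot do raises manip.IKError and nothing moves.
- manip.sign_off(): hands the job in, once; it reports no verdict.
Readings, each from a call of its own:
- manip.get_time(): time.
- manip.get_joint_positions(): joint angles.
- manip.get_joint_vel(): joint speeds.
- manip.get_tau(): joint torques, N m.
- manip.get_position(): TCP position.
- manip.get_ee_rot(): TCP orientation.
- manip.get_contact_force(): force on the tool from outside, world axes, zero at the start.
- manip.get_torque(): the same for the moment, N m.
- manip.get_width(): finger opening in m.
Only numpy, scipy, OpenCV 4.12 (cv2) and the standard library are available. Lean on these libraries where they do the work, as an engineer would, in place of code of your own. Each camera call takes 0.05 s, during which the arm holds its last target.

TASK

Secure the battery unit in the service cradle: hold the sliding end stop's lock tab pressed down all the while you slide the end stop along, pushing the unit fully home against the fixed stop, then let the tab spring up so the end stop locks snug against the unit. Then push the sprung hold-down bail over its centre so that it snaps down over the unit. Leave the other things on the bench where they are.

Things in the scene. Friction and masses are not known exactly. Their poses are not given: they have to be found in the camera images.
- cradle: Low steel service cradle fixed to the bench, base plate 164 x 400 x 8 mm with two aluminium C-rails along its long sides (30 mm high, 112 mm clear between their lips). Origin: centre of the underside, on the bench. Its own +y runs along the rails, from the sliding end stop (at -y) to the fixed stop and hold-down bail (at +y); z up. Fixed, but its place and yaw differ each time.
- unit: Loose battery unit lying on the base plate between the rails, black plastic tray with a ribbed aluminium cover, 106 (cradle x) x 140 (cradle y) x 62 mm high, 0.8 kg give or take 30 per cent, its top 70 mm above the bench. Origin: centre of its underside; axes as the cradle's. It starts 15 to 40 mm short of the fixed stop; fully home its origin is at cradle y = +50 mm.
- fixed_stop_face (a point): Middle of the fixed stop's face that the unit is pushed against, at cradle (0, +120, +40) mm. The fixed stop is a dark steel block 110 mm wide, 20 mm thick, its top 64 mm above the bench; beyond it stand the two hinge ears of the bail.
- end_stop (a joint): How far the steel end stop has slid towards cradle +y, in m: its jaw face is at cradle y = -105 mm + this value. It starts locked at 0.003 to 0.027 and reads 0.085 when its jaw holds a fully home unit (travel ends at 0.097). With the lock tab up a toothed rack holds it (one notch each 10 mm, with up to 5 mm of play); with the tab held down it slides with a few N, and the unit adds up to about 10 N.
- end_stop_face (a point): Middle of the end stop's upright jaw face that looks to cradle +y and pushes the unit, 50 mm above the bench. The jaw is 100 mm wide (cradle x), 14 mm thick and its top is 66 mm above the bench. Behind it (cradle -y) is the end stop's flat body, 30 mm high, with the lock tab on it: a finger that holds the tab down can push against the back of the jaw, which rises 24 mm above the tab.
- lock_tab (a joint): How far the lock tab is pressed down, in m: about 0 when up (locked), 0.007 fully down. The rack lets go once it is down 3.6 mm: hold it down about 5 mm (0.005). If let go, it springs up into the next notch; on a tooth it stays down about 3.5 mm (not locked). A notch is centred on the home position: let go with end_stop between 0.083 and 0.087 and it springs fully up. The spring pushes back with 4 to 7 N.
- tab_top (a point): Centre of the top of the lock tab, a black ribbed key 50 mm (cradle x) x 38 mm (cradle y), 42 mm above the bench when up; it travels with the end stop, 35 mm behind the jaw face (21 mm behind the jaw's back), and is pressed straight down.
- hold_down (a joint): Angle of the hold-down bail in rad: 0 is open (leaning 0.70 rad away from the unit, towards cradle +y, against its stop); 0.70 is upright, about its over-centre point; 2.27 is closed, lying level with its bar 3 mm above the unit. A spring throws it to the nearer stop: it takes up to about 9 N at the bar to push it over, and past about 0.75 it snaps shut by itself.
- hold_down_bar (a point): Middle of the bail's cross bar: a steel rod with a black sleeve, along cradle x, 104 mm long and 17 mm thick, on two side arms (at cradle x = -52 and +52 mm). It swings about the hinge at a radius of 95 mm. Push it from its outer side (cradle +y side) towards cradle -y.
- hold_down_hinge (a point): Hinge axis of the bail (axis along cradle x), at cradle (0, +155, +80) mm, fixed.
Not all that is in view belongs to the job. Of the things that look like the unit, the middle-sized one is meant.

How it is judged:
By the outcome, as a careful person would: the job done as asked, in the order asked, and still so for the second after the job is handed in, with the robot touching nothing.
It also fails if it takes over 48 s, if anything falls off the work surface, if the arm or the gripper's body presses on something with over 40 N, if the wrist force passes 120 N, or if a joint passes its speed limit or range.

## Working session

There is one attempt and no reset: what is moved stays moved. The work goes in short steps, each a Python script; the robot and the scene stay as the last script left them, time stands still between calls to the robot, and variables do not carry over. Pictures are saved under pics/ and viewed, and the job is handed in when it is done.

```bash
mkdir -p pics; python3 - <<'E'
from rig import manip
import cv2,pickle
d={}
for n in("scene","top"):
    c=manip.camera(n);d[n]=c;cv2.imwrite(f"pics/{n}0.png",c["image"][:,:,::-1]);print(n,{k:v for k,v in c.items() if k!="image"})
pickle.dump(d,open("c0.pkl","wb"));print(manip.get_time(),manip.get_ee_rot(),manip.get_width())
E
```

```text
scene {'fx': 375.37219878845417, 'fy': 375.37219878845417, 'cx': 316.2844930070306, 'cy': 199.68927983943942, 'k1': -0.08701092808879617, 'cam_to_world': array([[ 0.11027022,  0.65042668, -0.7515222 ,  1.05464784],
       [ 0.99369342, -0.08762464,  0.06996652,  0.00767968],
       [-0.02034377, -0.75449788, -0.6559871 ,  0.60708031],
       [ 0.        ,  0.        ,  0.        ,  1.        ]])}
top {'fx': 408.4694274842849, 'fy': 408.4694274842849, 'cx': 316.22416357643436, 'cy': 200.35330219109076, 'k1': 0.031197335244589234, 'cam_to_world': array([[-0.00947281, -0.98720831,  0.15915405,  0.3571674 ],
       [-0.9996054 ,  0.01355791,  0.02460133,  0.0555443 ],
       [-0.02644443, -0.1588582 , -0.98694719,  0.93451378],
       [ 0.        ,  0.        ,  0.        ,  1.        ]])}
0.1 [ 0.19270659  1.56230576 -0.19487367] 0.08533018047992211
```

View pics/scene0.png

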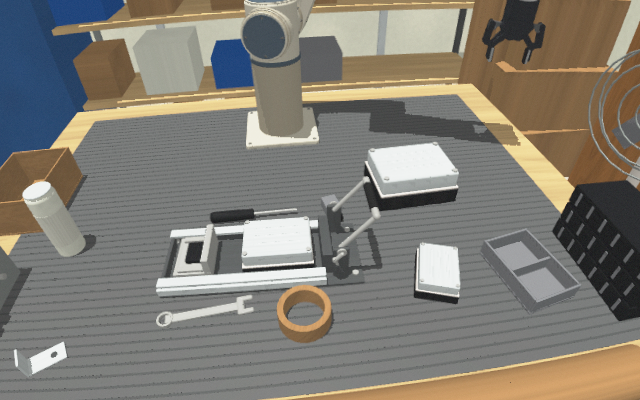

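View pics/top0.png

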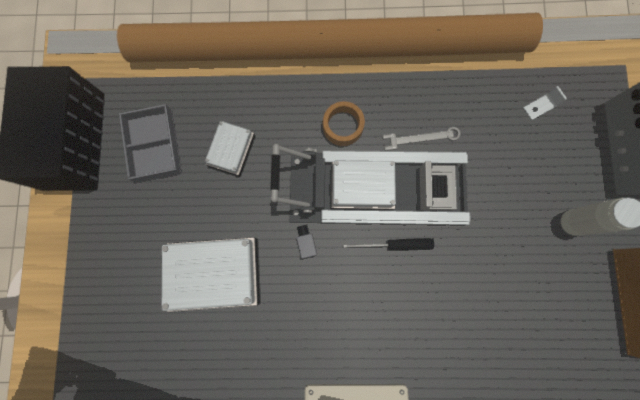

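The unit candidates in the top view are the one in the cradle at (364,184), a big one at (209,274) and a small one at (230,148). The middle-sized one, in the cradle, is the one meant. I'll check it in a close crop.

```bash
python3 - <<'E'
import cv2
a=cv2.imread("pics/top0.png")[135:240,260:480];cv2.imwrite("pics/crop_t.png",cv2.resize(a,None,fx=3.6,fy=3.6,interpolation=cv2.INTER_CUBIC))
a=cv2.imread("pics/scene0.png")[170:305,145:395];cv2.imwrite("pics/crop_s.png",cv2.resize(a,None,fx=3.2,fy=3.2,interpolation=cv2.INTER_CUBIC))
E
```

```text
(no output)
```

View pics/crop_t.png

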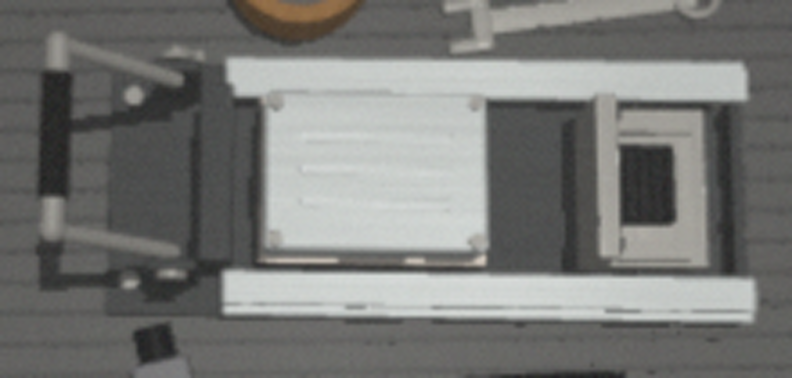

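View pics/crop_s.png

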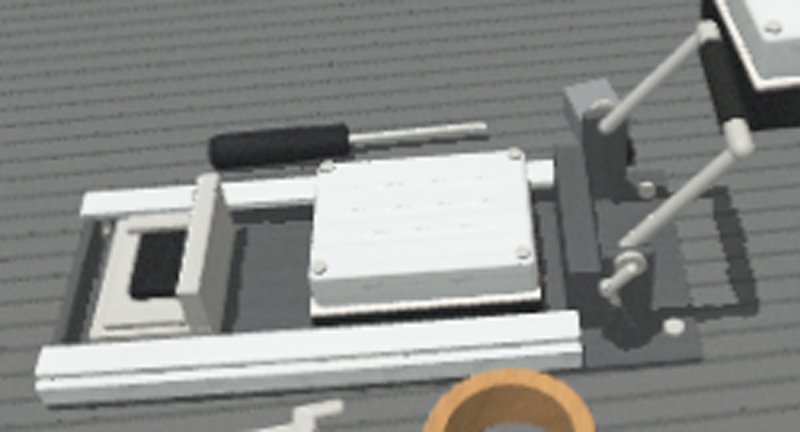

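```bash
cat > h.py <<'E'
import numpy as np,cv2,pickle
d=pickle.load(open("c0.pkl","rb"))
def ray(c,uv,T=None):
    K=np.array([[c["fx"],0,c["cx"]],[0,c["fy"],c["cy"]],[0,0,1]])
    q=cv2.undistortPoints(np.array([[uv]],float),K,np.array([c["k1"],0,0,0,0]))[0,0]
    T=c["cam_to_world"] if T is None else T
    return T[:3,3],T[:3,:3]@np.array([q[0],q[1],1])
def onz(c,uv,z,T=None):
    o,r=ray(c,uv,T);return o+r*(z-o[2])/r[2]
def tri(c1,u1,c2,u2):
    o1,r1=ray(c1,u1);o2,r2=ray(c2,u2)
    s=np.linalg.lstsq(np.c_[r1,-r2],o2-o1,rcond=None)[0]
    a=o1+r1*s[0];b=o2+r2*s[1];return (a+b)/2,np.linalg.norm(a-b)
T=lambda x,y:(260+(x+.5)/3.6-.5,135+(y+.5)/3.6-.5)
S=lambda x,y:(145+(x+.5)/3.2-.5,170+(y+.5)/3.2-.5)
E
python3 - <<'E'
from h import *
np.set_printoptions(precision=4,suppress=True)
t,s=d["top"],d["scene"]
for n,p,z in [("urail out L",(228,58),.03),("urail out R",(745,62),.03),("urail in L",(228,99),.03),("urail in R",(745,101),.03),("lrail in L",(222,270),.03),("lrail in R",(753,279),.03),("lrail out L",(222,304),.03),("lrail out R",(753,311),.03),
 ("plate L",(108,200),.008),("stop face u",(234,110),.064),("stop face l",(234,250),.064),
 ("unit L u",(262,97),.07),("unit L l",(262,252),.07),("unit R u",(486,97),.07),("unit R l",(486,250),.07),
 ("jaw f u",(594,96),.066),("jaw f l",(598,255),.066),("jaw b u",(615,96),.066),("jaw b l",(619,255),.066),("tab u",(673,146),.042),("tab l",(675,224),.042)]:
    print(n,onz(t,T(*p),z)[:2])
print("bar far(lowx)",tri(t,T(50,236),s,S(708,30)))
print("bar near(highx)",tri(t,T(57,40),s,S(738,136)))
print("scene jaw",onz(s,S(206,174),.066),onz(s,S(222,178),.066))
print("screwTR",tri(t,T(275,101),s,S(523,252)),tri(t,T(475,103),s,S(320,267)))
E
```

```text
urail out L [0.6177 0.0616]
urail out R [ 0.6091 -0.262 ]
urail in L [0.5909 0.0619]
urail in R [ 0.584  -0.2603]
lrail in L [0.4819 0.0669]
lrail in R [ 0.4721 -0.2577]
lrail out L [0.4606 0.0672]
lrail out R [ 0.4525 -0.2564]
plate L [0.5312 0.1399]
stop face u [0.5752 0.0581]
stop face l [0.4892 0.0592]
unit L u [0.5815 0.0411]
unit L l [0.4868 0.0425]
unit R u [ 0.5792 -0.0934]
unit R l [ 0.4862 -0.0897]
jaw f u [ 0.5797 -0.1586]
jaw f l [ 0.483  -0.1561]
jaw b u [ 0.5795 -0.1711]
jaw b l [ 0.4828 -0.1683]
tab u [ 0.5534 -0.2109]
tab l [ 0.5049 -0.2092]
bar far(lowx) (array([0.4849, 0.159 , 0.1521]), np.float64(0.001687441127571921))
bar near(highx) (array([0.5913, 0.1534, 0.162 ]), np.float64(0.0006514333921584652))
scene jaw [ 0.4816 -0.1639  0.066 ] [ 0.4867 -0.1531  0.066 ]
screwTR (array([0.5786, 0.0336, 0.0712]), np.float64(0.0006042795621080231)) (array([ 0.5753, -0.0864,  0.0711]), np.float64(0.00029170580319151597))
```

The close crop confirms the choice: a silver ribbed cover with four screws, sitting between the rails (unit crop x 262–486). The cradle origin is about (0.533, −0.0605) with yaw −0.026. The jaw face is at cradle y ≈ −0.097 and the bar matches the prediction. Next I move above the tab with the gripper closed.

```bash
cat >> h.py <<'E'
from scipy.spatial.transform import Rotation as Ro
O=np.array([.533,-.0605,0]);YAW=-.026
ex=np.array([np.cos(YAW),np.sin(YAW),0]);ey=np.array([-np.sin(YAW),np.cos(YAW),0])
def W(x,y,z):return O+x*ex+y*ey+np.array([0,0,z])
def ori(yv):
    x=np.array([0,0,-1.]);return Ro.from_matrix(np.c_[x,yv,np.cross(x,yv)]).as_rotvec()
np.set_printoptions(precision=4,suppress=True)
E
python3 - <<'E'
from h import *
from rig import manip
print(Ro.from_rotvec(manip.get_ee_rot()).as_matrix())
for s in(1,-1):
    print(s,manip.solve_ik(W(0,-.127,.25),ori(s*ex)), manip.solve_ik(W(0,-.127,.06),ori(s*ex)),manip.solve_ik(W(0,.26,.15),ori(s*ex)))
E
```

```text
[[-0.0004  0.2443  0.9697]
 [-0.0013  0.9697 -0.2443]
 [-1.     -0.0014 -0.    ]]
1 [-0.3613  0.3351  1.7741 -0.      1.0324 -0.3353] [-0.3613  0.6205  1.8651 -0.      0.656  -0.3353] [ 0.3332  0.4895  1.809  -0.      0.8432  0.3592]
-1 None None None
```

```bash
python3 - <<'E'
from h import *
from rig import manip
manip.move_to(W(0,-.127,.25),ori(ex))
manip.command_gripper(0.0,20)
manip.servo_line(W(0,-.127,.13),rate=.2)
p=manip.get_position();r=manip.get_ee_rot()
c=manip.camera("wrist");cv2.imwrite("pics/w1.png",c["image"][:,:,::-1])
Tt=np.eye(4);Tt[:3,:3]=Ro.from_rotvec(r).as_matrix();Tt[:3,3]=p
c["cam_to_world"]=Tt@c["mount"];pickle.dump(c,open("w1.pkl","wb"))
c2=manip.camera("scene");cv2.imwrite("pics/s1.png",c2["image"][:,:,::-1])
print(p,W(0,-.127,.13),manip.get_time(),manip.get_contact_force(),manip.get_width(),c["mount"])
E
```

```text
[ 0.5303 -0.1877  0.1307] [ 0.5297 -0.1875  0.13  ] 4.7917 [-0.3327  0.7024  0.2861] -0.00012200485928698366 [[ 0.0005 -0.3015  0.9535 -0.1212]
 [ 1.      0.0002 -0.0005 -0.0001]
 [-0.0001  0.9535  0.3015 -0.0764]
 [ 0.      0.      0.      1.    ]]
```

View pics/w1.png

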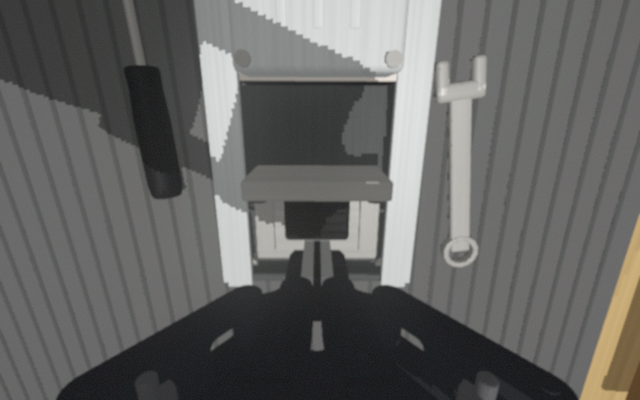

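View pics/s1.png

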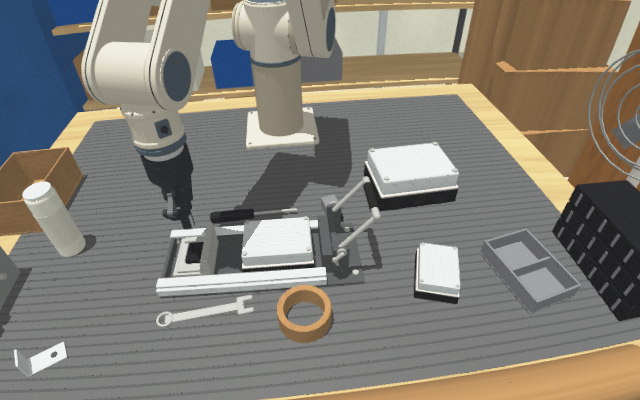

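```bash
python3 - <<'E'
from h import *
c=pickle.load(open("w1.pkl","rb"))
R=np.c_[ex,ey,[0,0,1]]
for n,p,z in[("jaw face",(317,166),.066),("jaw back",(317,182),.066),("jl",(243,184),.066),("jr",(391,184),.066),("tabL back",(285,239),.042),("tabR back",(349,239),.042),("unit edge",(317,74),.07)]:
    q=onz(c,p,z);print(n,q,(R.T@(q-O)))
E
```

```text
jaw face [ 0.5314 -0.1481  0.066 ] [ 0.0007 -0.0876  0.066 ]
jaw back [ 0.5311 -0.1586  0.066 ] [ 0.0007 -0.0981  0.066 ]
jl [ 0.4831 -0.1587  0.066 ] [-0.0474 -0.0995  0.066 ]
jr [ 0.5792 -0.1612  0.066 ] [ 0.0488 -0.0995  0.066 ]
tabL back [ 0.5049 -0.2098  0.042 ] [-0.0242 -0.15    0.042 ]
tabR back [ 0.5548 -0.2111  0.042 ] [ 0.0257 -0.15    0.042 ]
unit edge [ 0.5328 -0.0943  0.07  ] [ 0.0007 -0.0338  0.07  ]
```

x is centred to within 1 mm. The tab's rear edge agrees in both views (cradle y ≈ −0.150). The jaw y from the wrist view is off by several mm, but the finger position clears either value. I'll press down using force feedback.

```bash
python3 - <<'E'
from h import *
from rig import manip
manip.servo_line(W(.0007,-.128,.072),ori(ex),rate=.1)
f0=manip.get_contact_force();print(manip.get_position(),f0,manip.get_time())
z=.072
while z>.054:
    z-=.001;manip.servo_line(W(.0007,-.128,z),ori(ex),rate=.02)
    f=manip.get_contact_force()-f0;print(round(z,4),manip.get_position()[2],f)
    if f[2]>3.:break
print(manip.get_time())
E
```

```text
[ 0.5306 -0.1886  0.0722] [0.1912 0.3253 0.7942] 5.525
0.071 0.0715108630957011 [ 0.0139 -0.4626 -0.8397]
0.07 0.07006597684459324 [ 0.0305 -0.2332 -0.9629]
0.069 0.06890632052243313 [ 0.5056 -1.274  -0.3001]
0.068 0.06791909564025407 [-0.3863 -0.2678 -1.1157]
0.067 0.06691389557268988 [-0.5798 -0.4239 -0.9081]
0.066 0.06592456183284935 [ 0.1515  0.5127 -0.1916]
0.065 0.06494917386357385 [-0.0198 -0.3023 -1.1914]
0.064 0.0640866145605587 [-0.4006 -0.1654  0.2018]
0.063 0.06318099915333933 [-0.3399  0.8377  3.0836]
7.775
```

```bash
python3 - <<'E'
from h import *
from rig import manip
R=np.c_[ex,ey,[0,0,1]]
manip.servo_line(W(.0007,-.128,.0585),ori(ex),rate=.03)
print(manip.get_position(),manip.get_contact_force(),manip.get_time())
y=-.128
while y<-.0601:
    y=min(y+.008,-.060);manip.servo_line(W(.0007,y,.0585),ori(ex),rate=.05)
    f=R.T@manip.get_contact_force();q=R.T@(manip.get_position()-O)
    print(round(y,4),q,f)
    if f[1]<-22 or q[2]>.0605 or f[2]>20:print("STOP");break
print(manip.get_time())
c2=manip.camera("top");cv2.imwrite("pics/t2.png",c2["image"][100:260,200:520,::-1].repeat(2,0).repeat(2,1))
c2=manip.camera("scene");cv2.imwrite("pics/s2.png",c2["image"][150:320,120:400,::-1].repeat(2,0).repeat(2,1))
E
```

```text
[ 0.5306 -0.1885  0.0587] [-1.2075  0.436   5.8146] 8.075
-0.12 [ 0.0009 -0.1198  0.0588] [-0.8849  1.8869  5.7369]
-0.112 [ 0.0009 -0.1117  0.0588] [-0.2953  2.3217  5.8614]
-0.104 [ 0.0009 -0.1038  0.0588] [-0.2247  1.3706  6.0236]
-0.096 [ 0.001  -0.0957  0.0589] [-0.5551  1.0741  5.3075]
-0.088 [ 0.001  -0.0877  0.0588] [-0.5642  1.6227  5.1532]
-0.08 [ 0.001  -0.0797  0.0589] [0.443  1.1254 6.401 ]
-0.072 [ 0.0011 -0.0717  0.0589] [0.1708 0.8525 5.7746]
-0.064 [ 0.0011 -0.064   0.0589] [-0.7916 -0.5     5.8798]
-0.06 [ 0.0014 -0.0603  0.059 ] [ 0.1263 -1.0827  5.6731]
10.7917
```

View pics/s2.png

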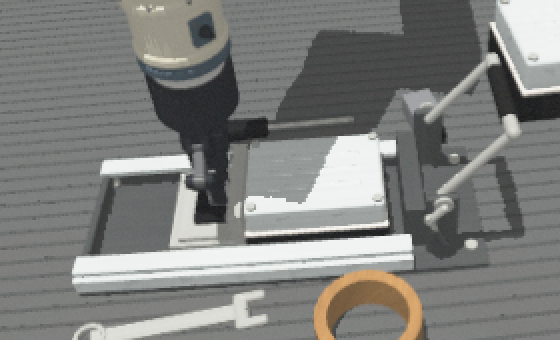

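View pics/t2.png

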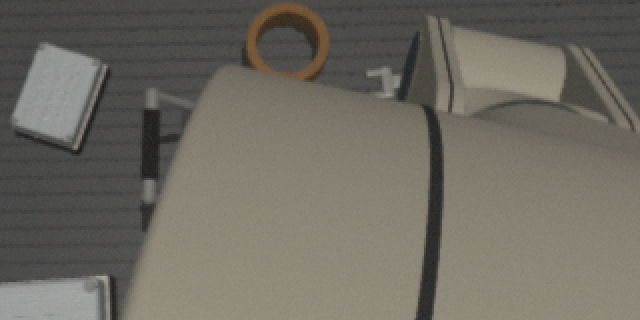

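The tab is held down (Fz about 5.7 N). The jaw, at crop (236,200), has reached the unit, and a gap still remains at the fixed stop, crop x 385–400. I keep pushing until it stalls.

```bash
python3 - <<'E'
from h import *
from rig import manip
R=np.c_[ex,ey,[0,0,1]]
y=-.060
while y<-.030:
    y+=.003 if y<-.0521 else .001
    manip.servo_line(W(.0007,y,.0585),ori(ex),rate=.03)
    f=R.T@manip.get_contact_force();q=R.T@(manip.get_position()-O)
    print(round(y,4),q,f)
    if f[1]<-17 or q[2]>.0605 or f[2]>20:print("STOP");break
print(manip.get_time())
c2=manip.camera("scene");cv2.imwrite("pics/s3.png",c2["image"][150:320,120:400,::-1].repeat(2,0).repeat(2,1))
E
```

```text
-0.057 [ 0.0014 -0.0575  0.059 ] [ 0.052  -2.1859  4.7674]
-0.054 [ 0.0014 -0.0545  0.059 ] [ 0.0389 -3.5073  6.2265]
-0.051 [ 0.0014 -0.0515  0.059 ] [ 0.4703 -1.493   6.6179]
-0.05 [ 0.0014 -0.0507  0.059 ] [-0.1887 -3.705   6.4336]
-0.049 [ 0.0014 -0.0497  0.059 ] [-0.2716 -5.4967  5.5228]
-0.048 [ 0.0014 -0.0488  0.059 ] [-0.0016 -4.712   6.2903]
-0.047 [ 0.0015 -0.0478  0.059 ] [ 0.5295 -4.5146  4.9802]
-0.046 [ 0.0015 -0.0468  0.059 ] [ 0.1613 -4.6705  6.3832]
-0.045 [ 0.0014 -0.0458  0.059 ] [-1.191  -4.5856  6.1177]
-0.044 [ 0.0015 -0.0448  0.059 ] [ 0.1604 -4.6914  5.774 ]
-0.043 [ 0.0015 -0.0442  0.059 ] [-0.639  -7.1212  4.7734]
-0.042 [ 0.0015 -0.0441  0.059 ] [ -1.6306 -13.6686   3.9067]
-0.041 [ 0.0015 -0.0441  0.0591] [ -0.9923 -21.131    3.7245]
STOP
14.1417
```

View pics/s3.png

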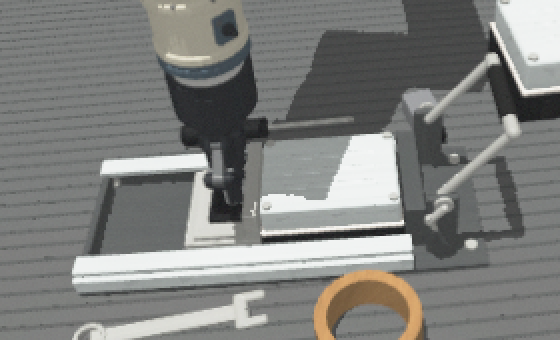

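It stalled hard at cradle −0.044 (I expected −0.045), and the unit is against the fixed stop (crop x about 400). Now I release the tab, keeping a light push on the jaw.

```bash
python3 - <<'E'
from h import *
from rig import manip
R=np.c_[ex,ey,[0,0,1]]
manip.servo_line(W(.0007,-.0422,.0585),ori(ex),rate=.03)
for z in(.062,.065,.068):
    manip.servo_line(W(.0007,-.0422,z),ori(ex),rate=.03)
    print(z,R.T@(manip.get_position()-O),R.T@manip.get_contact_force())
manip.servo_line(W(.0007,-.047,.070),ori(ex),rate=.05)
manip.servo_line(W(.0007,-.080,.16),ori(ex),rate=.2)
c=manip.camera("wrist");cv2.imwrite("pics/w4.png",c["image"][:,:,::-1])
c2=manip.camera("scene");cv2.imwrite("pics/s4.png",c2["image"][150:320,120:400,::-1].repeat(2,0).repeat(2,1))
print(manip.get_time())
for z in(.13,.15,.17,.2,.25):print(z,manip.solve_ik(W(0,.27,z),ori(ex)))
E
```

```text
0.062 [ 0.0015 -0.0441  0.0624] [  0.4119 -12.7123   4.0663]
0.065 [ 0.0011 -0.0441  0.0651] [  0.137  -12.6648   1.7698]
0.068 [ 0.0005 -0.0441  0.0676] [  0.0747 -13.9071  -2.1247]
16.1917
0.13 [ 0.3494  0.5242  1.8088 -0.      0.8086  0.3754]
0.15 [ 0.3494  0.4941  1.8004 -0.      0.8471  0.3754]
0.17 [ 0.3494  0.465   1.7906 -0.      0.8861  0.3754]
0.2 [ 0.3494  0.4235  1.7729 -0.      0.9452  0.3754]
0.25 [ 0.3494  0.3603  1.7361 -0.      1.0452  0.3754]
```

View pics/w4.png

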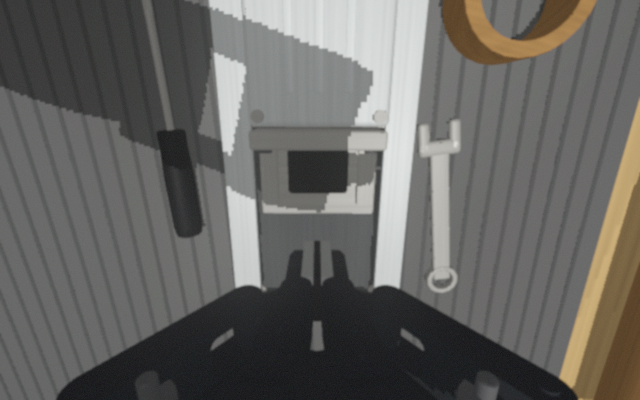

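View pics/s4.png

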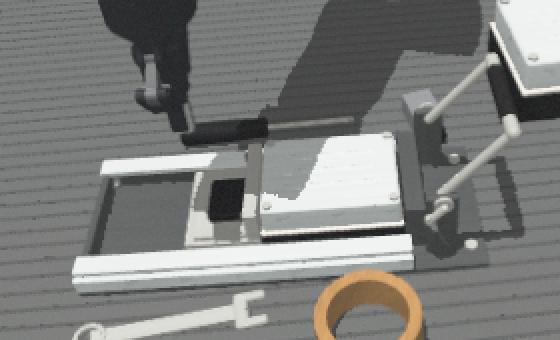

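The jaw is snug against the unit in both views, and the tab followed the finger up. I'll confirm with a light touch: a locked tab should be met at TCP z ≈ 0.064, and one caught on a tooth at ≈ 0.0605. Then I move behind the bail.

```bash
python3 - <<'E'
from h import *
from rig import manip
R=np.c_[ex,ey,[0,0,1]]
manip.servo_line(W(.0007,-.052,.068),ori(ex),rate=.2)
f0=R.T@manip.get_contact_force();print(f0)
for z in(.0635,.0628):
    manip.servo_line(W(.0007,-.052,z),ori(ex),rate=.03)
    manip.hold(.15);f=np.mean([R.T@manip.get_contact_force() for _ in range(3)],0)-f0
    print(z,R.T@(manip.get_position()-O),f)
    if f[2]>3:break
manip.servo_line(W(.0007,-.06,.09),ori(ex),rate=.1)
manip.servo_line(W(0,-.06,.25),ori(ex),rate=.25)
manip.servo_line(W(0,.265,.25),ori(ex),rate=.25)
manip.servo_line(W(0,.265,.158),ori(ex),rate=.15)
print(R.T@(manip.get_position()-O),manip.get_time())
c2=manip.camera("scene");cv2.imwrite("pics/s5.png",c2["image"][100:320,120:440,::-1].repeat(2,0).repeat(2,1))
E
```

```text
[-0.3618 -0.3745  0.8518]
0.0635 [ 0.001  -0.0523  0.0641] [0.5676 0.1298 2.8653]
0.0628 [ 0.001  -0.0522  0.063 ] [ 0.0864 -1.257   3.7844]
[0.0006 0.2649 0.1586] 21.1167
```

View pics/s5.png

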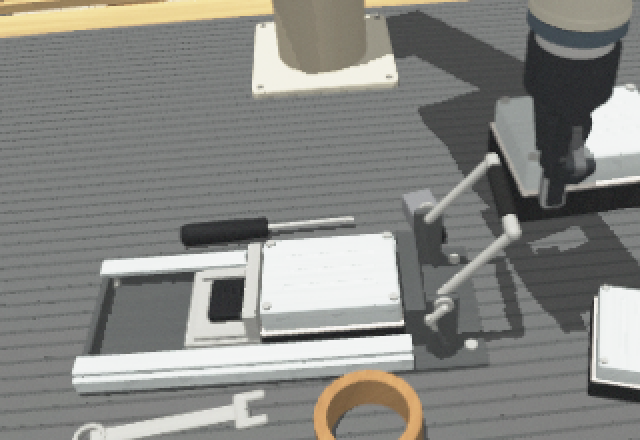

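The tab pushes back at z ≈ 0.064, so it is fully up and locked. The finger, crop (553,185), stands behind the bail's bar, crop (502,190). Now I push the bail over.

```bash
python3 - <<'E'
from h import *
from rig import manip
R=np.c_[ex,ey,[0,0,1]]
y=.265
while y>.153:
    y-=.012;manip.servo_line(W(0,y,.158),ori(ex),rate=.08)
    f=R.T@manip.get_contact_force();q=R.T@(manip.get_position()-O);print(round(y,4),q,f)
    if np.linalg.norm(f)>22:print("STOP");break
print(manip.get_time())
c2=manip.camera("scene");cv2.imwrite("pics/s6.png",c2["image"][100:320,120:440,::-1].repeat(2,0).repeat(2,1))
E
```

```text
0.253 [0.0002 0.2524 0.1586] [-1.4509  0.5123  0.2729]
0.241 [-0.      0.2404  0.158 ] [0.3895 0.4355 0.244 ]
0.229 [0.0011 0.2304 0.1592] [-0.3534 10.224   3.7841]
0.217 [0.0021 0.2185 0.1598] [0.998  9.0339 6.571 ]
0.205 [0.0012 0.2055 0.1588] [1.6837 4.8649 2.8068]
0.193 [-0.0002  0.1929  0.1578] [ 0.3994  2.3427 -0.2665]
0.181 [-0.0005  0.1806  0.1576] [-0.0672  0.1578  0.1058]
0.169 [-0.0002  0.1684  0.1578] [0.0658 0.7579 0.0871]
0.157 [-0.      0.1564  0.158 ] [ 0.128   0.4307 -0.0346]
0.145 [-0.      0.1445  0.158 ] [ 0.3469 -0.3682  0.6956]
24.1667
```

View pics/s6.png

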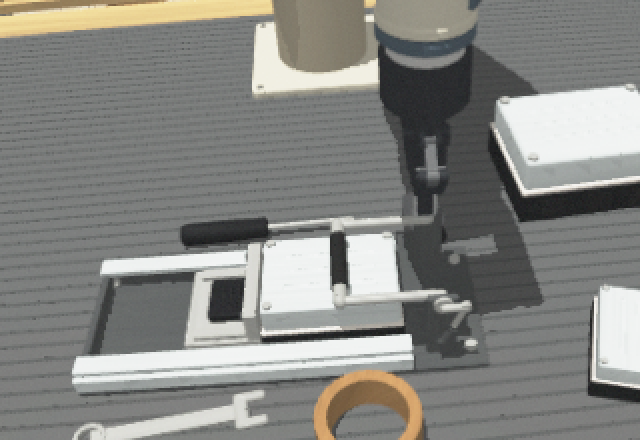

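The bail has snapped shut over the unit, with its bar at crop (338,262). I back off and take a last look.

```bash
python3 - <<'E'
from h import *
from rig import manip
manip.servo_line(W(0,.16,.26),ori(ex),rate=.2)
manip.move_to([.153,.606,.253],[.1927,1.5623,-.1949])
c=manip.camera("top");cv2.imwrite("pics/t7.png",cv2.resize(c["image"][90:270,80:500,::-1],None,fx=1.9,fy=1.9,interpolation=cv2.INTER_CUBIC))
s=manip.camera("scene");pickle.dump({"top":c,"scene":s},open("c7.pkl","wb"));cv2.imwrite("pics/s7.png",cv2.resize(s["image"][170:305,145:395,::-1],None,fx=3.2,fy=3.2,interpolation=cv2.INTER_CUBIC))
print(manip.get_time())
E
```

```text
27.25
```

View pics/t7.png

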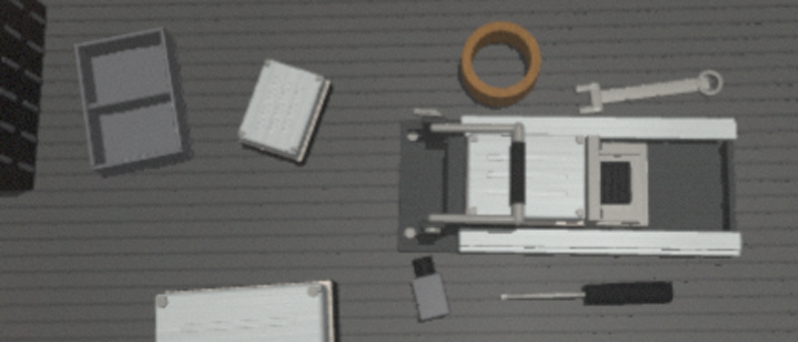

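View pics/s7.png

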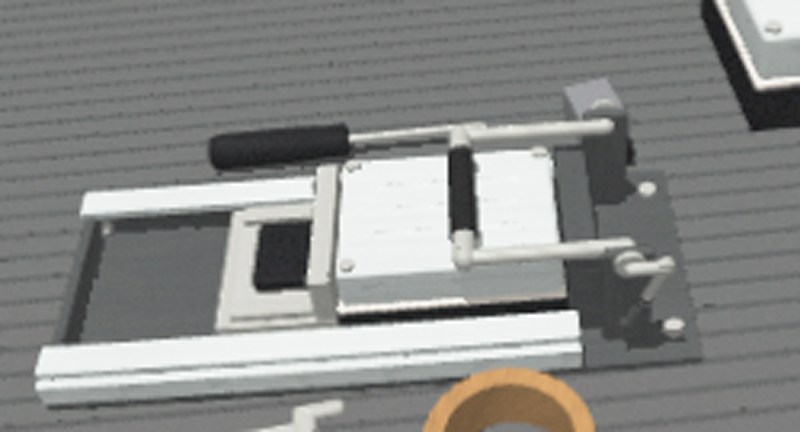

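Both views show the unit against the fixed stop, the jaw touching the unit, the bail lying level over it (bar at top crop (518,172)), and the other things not moved.

```bash
python3 -c "
from rig import manip
print(manip.get_contact_force(),manip.sign_off())"
```

```text
the job is handed in; nothing more can be done
[-0.00266849  0.06822592  0.12616162] None
```

The battery unit is secured in the cradle and the job is handed in, with the arm back at its start pose by about 27 s of the 48 s allowed.

- **End stop:** I held the lock tab about 5 mm down with the closed fingers while pushing the back of the jaw. It stalled firmly at about 21 N, where the fully home position was expected. I then let the tab rise with a light push still on the jaw.
- **Lock check:** A light touch met the tab at its full-up height, so the end stop is locked. I had no direct readout of the end stop or tab joints, so this rests on the touch and the pictures.
- **Bail:** I pushed the bar from its outer side with at most about 11 N, and it snapped shut by itself.
- **Last checks:** The final top and scene pictures show the unit against the fixed stop, the jaw snug, the bail level over the unit and the other things in place. The contact force at hand-in was about 0 N.
- **One disagreement:** The first wrist-camera estimate of the jaw's position along the rails was about 8 mm off the top camera's. The final stall position agreed with the top camera.

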